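Close up the reagent rack and flag the bottle to reorder

TASK

Put the reagent rack in order: stand the bottle left out to the right of the rack in its empty bay and push all three bottles back against the backboard in a neat row, then swing the retaining bar down into its keeper. Then hang the yellow reorder rider astride the bar, squarely in front of the rack's blue-capped bottle. Do not tip a bottle over, and leave the beaker and the timer where they stand.

Things in the scene. Friction and masses are not known exactly. Their poses are not given: they have to be found in the camera images.
- rack: White sheet-metal rack fixed to the worktop, no raised floor (bottles stand on z = 0). Origin on the worktop; x to its back, y left. Backboard 84 mm high, front face at x = 61 mm. Cheeks at y = +-120, 72 mm high, x -28 to 64. Wire dividers at y = +-40, 62 mm high, back to x = -12, make 3 bays 75 mm wide centred on y = 80, 0, -80. A bottle fully home has its axis at x = 61 mm minus its radius.
- bar (a joint): Hinge of the retaining bar, a steel rod 12 mm thick, swinging in the rack's plane x = -60 mm. 0 rad: down, level across the front, axis 85 mm above the worktop, end in the keeper on the right cheek. It grows as the bar swings up: 1.57 upright over the left cheek, beyond that leaning out to the left. The stiff hinge holds it where it is left.
- bar_pivot (a point): The bar's hinge on the left cheek: rack x = -60, y = 140, z = 85 mm; the pin runs along the rack's x. Axes as the rack's. Steel ears stand 9.5 mm in front of and behind the bar here and at the keeper (y = -140), up to 104 mm high; flat arms at y = +-124 (46 to 72 mm high) carry them.
- bar_knob (a point): Centre of the black ball, 26 mm in diameter, at the bar's free end, 297 mm from the hinge.
- bottle_blue: Brown reagent bottle with a blue screw cap, 68 mm in diameter, 146 mm tall; the cap is 38 mm wide and fills heights 122 to 146 mm. This is the one to be reordered. Origin at the centre of its underside, z along its axis.
- bottle_red: Brown reagent bottle with a red screw cap, 67 mm in diameter, 157 mm tall; the cap is 37 mm wide and fills heights 131 to 157 mm. Origin at the centre of its underside, z along its axis.
- bottle_green: Short clear bottle with a green screw cap, 63 mm in diameter, 111 mm tall; the cap is 54 mm wide and fills heights 93 to 111 mm. Origin at the centre of its underside, z along its axis.
- rider: Yellow rigid plastic reorder marker: a small tent with a grip on its ridge, standing on its two legs. Origin at the centre of its underside, y along the ridge, z up. 70 mm long (y), 57 mm wide over the feet (x), 95 mm high. The legs splay from a flat crown, underside 62.5 and top 67.5 mm above the feet; on it a grip 10 mm thick (x) and 54 mm long (y) rises to 95 mm.
- rider_saddle (a point): Centre of the underside of the rider's crown, 62.5 mm above its feet: the place that rests on top of the bar.
- beaker: Small glass beaker, 57 mm wide, 71 mm tall, a bystander. Origin at the centre of its underside.
- timer: White bench timer, 58 x 66 x 21 mm, a bystander. Origin at the centre of its underside.

How it is judged:
By the outcome, as a careful person would: the job done as asked, in the order asked, and still so for the second after the job is handed in, with the robot touching nothing.
It also fails if it takes over 72 s, if anything falls off the work surface, if the arm or the gripper's body presses on something with over 40 N, if the wrist force passes 120 N, or if a joint passes its speed limit or range.

ROBOT

A 6-joint arm with a two-finger parallel gripper is mounted at the origin on a cart in front of the work surface, level with it; the furniture and walls round the work are solid. World frame = base frame: x ahead of the robot, y to its left, z up, the work surface at z = 0. Lengths are in mm, angles in rad, forces in N, time in s.
With the tool pointing down it reaches from about 350 to 875 mm from the base axis. Payload 4.2 kg.
Tool frame: the origin (TCP) lies midway between the tips of the shut fingers; the grasp point (between the pads) lies 19 mm behind it (arm.tcp_to_grasp is the distance from the TCP to the grasp point, in mm); z points along the fingers, y is the line along which they close (so a half turn about z gives the same grasp; the last joint's range is limited). The gripper opens to 85 mm and grips with 20 to 120 N. Pads are 22 mm wide; open, the fingers measure 114 mm over their backs; the gripper's body (76 mm by 85 mm) begins 54 mm behind the grasp point. The pads swing forward as they close: fully open they stand 13 mm farther back than shut.
Start: joints at [1.548, 0.385, 0.008, 0, -1.194, -0.259], TCP at [173.771, 600.336, 231.312] pointing down, gripper open.
Joint ranges: [-3.14, 3.14], [-1.21, 2.06], [-1.07, 1.41], [-3.16, 2.05], [-2.99, -0.16], [-3.1, 3.1]. Speed limits (rad/s): [2.79, 2.79, 3.14, 3.14, 3.14, 3.14].

INTERFACE

Orientations are given as a unit quaternion [x, y, z, w].
In Python, from bench import arm, get_image gives the robot as it stands.
- The arm moves only by the tool drive_tool, never from a script. Its argument "deltas" is a list of rows, each a list of 2 entries, a list of its own where there are three numbers: the shift along the tool's x, y, z in cm, then the turn, a rotation vector about the tool's x, y, z in degrees. In form: [[[x, y, z], [ax, ay, az]], ...]. A call has 1 to 12 rows; each row shifts and turns the commanded pose from where the row before left it, along the tool's axes as they then stand; what a row does not reach is not made up. A row lasts 1/10 s, in which the tool goes at most 50 mm and 8.59 degrees, less where a joint would pass 70% of its speed; a pose out of reach is approached as far as the arm can. A call with a gripper value outside its range is refused whole. "claw" is the finger opening in cm, from 0 to 8.54, set as the call begins (left out, the last holds). The fingers move at their own pace and stop on an object; the grip force is fixed at half the most. Time passes only in rows, so rows that do not move let the fingers close. It gives the time, the measured TCP pose, the force, the opening and the grip force at its end, in the units of the state.
- arm.read_state(): the state, without advancing time (a new reading comes with each control period).
- get_image(name): name is "side" or "top"; returns a dict with "img" (400x640x3 uint8, red, green, blue), "fx", "fy", "cx", "cy" (pixels), "D" ([k1, k2, p1, p2, k3] as OpenCV has them; the pictures are not rectified), "eye" and "orientation" of the camera in the world. Camera axes: x right, y down, z forward; pixel columns grow to the right and rows downward; lengths in mm; the calibration is good to about 2 mm. A picture is of the moment at which its call begins. There is no depth.
- arm.job_done(): hands the job in; it is judged then, once.
The state is a dict: "clock": time; "joints": joint angles; "joint_vel": joint speeds; "joint_efforts": joint torques, N m; "position": TCP position; "ee_rot": TCP orientation; "contact_force": force on the tool from outside, world axes, zero at the start; "wrist_torque": the same for the moment, N m; "gripper_width": finger opening in mm; "grasp_force": force on a finger pad.
Only numpy, scipy, OpenCV 4.12 (cv2) and the standard library are available. Lean on these libraries where they do the work, as an engineer would, in place of code of your own. Each camera call takes 0.05 s, during which the arm holds its last target. There are 200 camera calls.

## Working session

There is one attempt and no reset: what is moved stays moved. The work goes in short steps, Python scripts to look and compute and a tool call to move; the robot and the scene stay as the last step left them, time stands still between calls to the robot, and variables do not carry over. Pictures are saved under pics/ and viewed, at most 10 in all, crops included, and the job is handed in when it is done.

Besides the shell and the picture viewer there is one more tool, called after "Request:" as a command line: name --argument value ..., lists and objects as JSON in quotes. drive_tool: Moves the arm, as the interface text tells. Its arguments: {"type":"object","properties":{"deltas":{"type":"array"},"claw":{"type":"number"}},"required":["deltas"]}

```bash
mkdir -p pics; ls
python3 - <<'E'
from bench import arm, get_image
import cv2
for n in("side","top"):
    g=get_image(n); cv2.imwrite(f"pics/{n}0.png",g["img"][...,::-1])
    print(n,{k:v for k,v in g.items() if k!="img"})
print(arm.read_state())
E
```

```text
pics
side {'fx': 364.289597439897, 'fy': 364.289597439897, 'cx': 318.22218120359844, 'cy': 195.70883535688745, 'D': array([-0.04326898,  0.        ,  0.        ,  0.        ,  0.        ]), 'eye': array([ 249.61422   , -702.43648519,  661.75010276]), 'orientation': array([ 0.88445174, -0.13835546,  0.07598241, -0.43912363])}
top {'fx': 484.91919834197563, 'fy': 484.91919834197563, 'cx': 319.6513653980303, 'cy': 198.9947398712058, 'D': array([-0.15235313,  0.        ,  0.        ,  0.        ,  0.        ]), 'eye': array([ 268.04898402,   27.92001745, 1399.57494034]), 'orientation': array([-0.69937001,  0.70938607, -0.05654596,  0.0667499 ])}
{'clock': 0.1, 'joints': array([ 1.54763370e+00,  3.85486207e-01,  6.74035830e-03, -4.14872220e-04,
       -1.19400239e+00, -2.58571497e-01]), 'joint_vel': array([-0.00046402, -0.00069456,  0.00293722,  0.00099567, -0.00121082,
        0.00076964]), 'joint_efforts': array([-4.80003382e-04, -3.93316376e+01,  1.88929617e+01,  4.19801608e+00,
       -2.60245717e-03,  4.91454855e-06]), 'position': array([173.62454167, 599.84861073, 230.32134694]), 'ee_rot': array([ 9.90083396e-01, -1.40477324e-01, -7.68660774e-05,  9.91847447e-04]), 'contact_force': array([ 0.31014809,  0.21542769, -0.08251853]), 'wrist_torque': array([-0.02733545,  0.02502095, -0.00606783]), 'grasp_force': 0.0, 'gripper_width': 85.29690292848684}
```

View pics/side0.png

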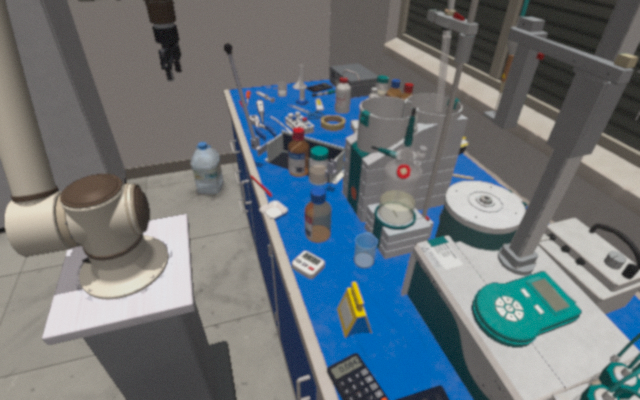

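View pics/top0.png

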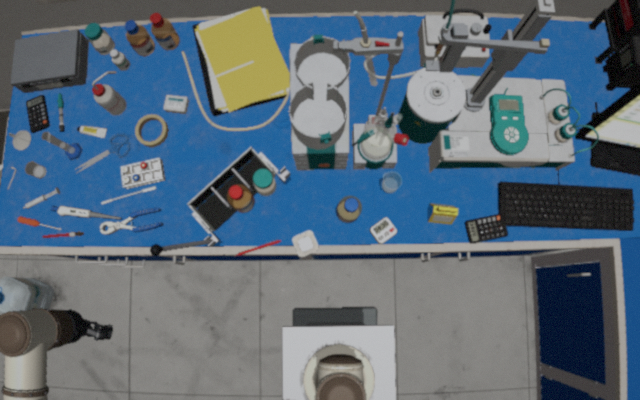

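The blue bottle stands outside the rack at top (348,208). The rack is rotated around (238,190), the bar's knob is at (155,250), and the rider is at (443,213). I'll enlarge both views.

Run:
```python
import cv2
a=cv2.imread("pics/top0.png")[140:260,140:300]; cv2.imwrite("pics/t1.png",cv2.resize(a,None,fx=5,fy=5,interpolation=cv2.INTER_CUBIC)[:600,:800])
a=cv2.imread("pics/top0.png")[160:250,330:470]
b=cv2.imread("pics/side0.png")[120:340,215:385]
cv2.imwrite("pics/t2.png",cv2.resize(a,None,fx=5.6,fy=5.6,interpolation=cv2.INTER_CUBIC))
cv2.imwrite("pics/s1.png",cv2.resize(b[:120],None,fx=4.7,fy=4.7,interpolation=cv2.INTER_CUBIC))
```

```text
(no output)
```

View pics/t1.png

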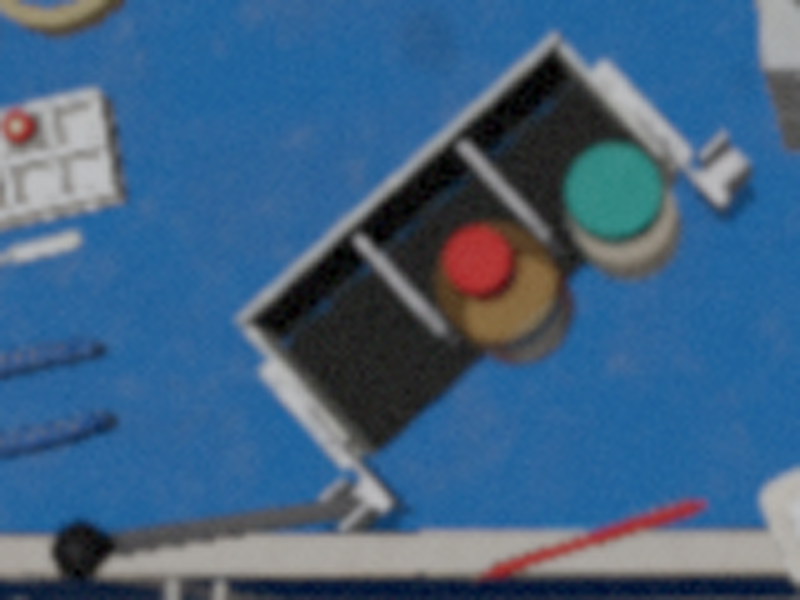

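View pics/t2.png

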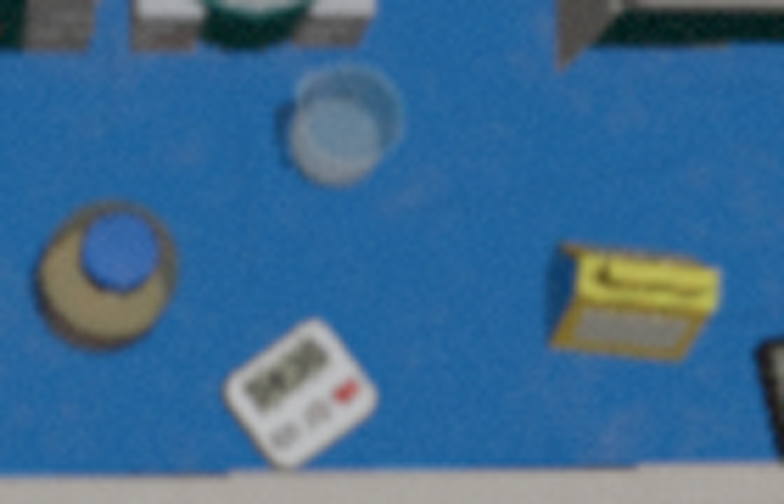

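View pics/s1.png

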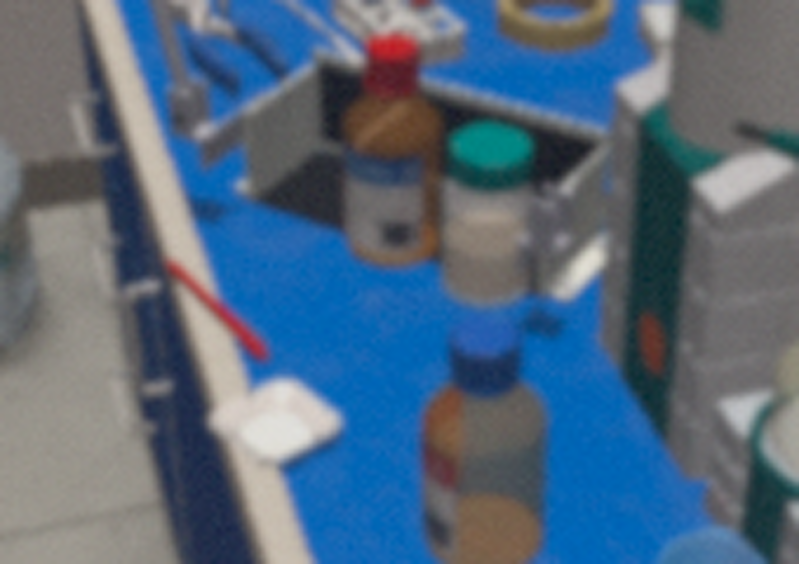

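The crops show the red cap at t1 (478,260), the green cap at t1 (614,190) and the blue cap at t2 (120,252). I'll fit the poses and check them with wireframe overlays.

```bash
cat > h.py <<'E'
import numpy as np, cv2
from scipy.spatial.transform import Rotation as R
from scipy.optimize import least_squares
C={"side":dict(f=364.289597439897,c=(318.22218120359844,195.70883535688745),k=-0.04326898,e=[249.61422,-702.43648519,661.75010276],q=[0.88445174,-0.13835546,0.07598241,-0.43912363]),
"top":dict(f=484.91919834197563,c=(319.6513653980303,198.9947398712058),k=-0.15235313,e=[268.04898402,27.92001745,1399.57494034],q=[-0.69937001,0.70938607,-0.05654596,0.0667499])}
def proj(n,P):
    c=C[n]; r=R.from_quat(c["q"]).inv()
    K=np.array([[c["f"],0,c["c"][0]],[0,c["f"],c["c"][1]],[0,0,1]])
    p=r.apply(np.atleast_2d(P).astype(float)-c["e"])
    return cv2.projectPoints(p,np.zeros(3),np.zeros(3),K,np.array([c["k"],0,0,0,0]))[0].reshape(-1,2)
def at_z(n,uv,z):
    c=C[n]; K=np.array([[c["f"],0,c["c"][0]],[0,c["f"],c["c"][1]],[0,0,1]])
    u=cv2.undistortPoints(np.array([[uv]],float),K,np.array([c["k"],0,0,0,0])).reshape(2)
    d=R.from_quat(c["q"]).apply([u[0],u[1],1]); return np.array(c["e"])+d*(z-c["e"][2])/d[2]
def T(pose,P):  # x,y,yaw
    P=np.atleast_2d(P).astype(float); s,c=np.sin(pose[2]),np.cos(pose[2])
    return np.c_[pose[0]+c*P[:,0]-s*P[:,1],pose[1]+s*P[:,0]+c*P[:,1],P[:,2]]
def fitpose(obs,x0):
    f=lambda v:np.concatenate([proj(n,T(v,P))[0]-uv for n,uv,P in obs])
    return least_squares(f,x0,loss="soft_l1")
def crop(p,s,o): return (o[0]+(p[0]+.5)/s-.5,o[1]+(p[1]+.5)/s-.5)
t1=lambda *p:crop(p,5,(140,140)); t2=lambda *p:crop(p,5.6,(330,160)); s1=lambda *p:crop(p,4.7,(215,120))
E
cat > fit.py <<'E'
from h import *
o=[("top",t1(242,318),(64,120,84)),("top",t1(555,38),(64,-120,84)),("top",t1(447,335),(-12,40,62)),("top",t1(548,240),(-12,-40,62)),
("top",t1(358,237),(61,40,62)),("top",t1(462,143),(61,-40,62)),("side",s1(320,55),(64,120,84)),("side",s1(608,135),(64,-120,84))]
r=fitpose(o,[450,250,-.7]); rack=r.x
f=lambda v:np.concatenate([proj(n,T(v,P))[0]-uv for n,uv,P in o])
print("rack",rack,f(rack).round(1))
for nm,a,b,z in(("red",t1(478,260),s1(393,48),157),("green",t1(614,190),s1(490,138),111),("blue",t2(120,252),s1(485,335),146)):
    A=at_z("top",a,z);B=at_z("side",b,z);s,c=np.sin(rack[2]),np.cos(rack[2]);d=A[:2]-rack[:2]
    print(nm,A[:2].round(1),B[:2].round(1),"rack frame",(c*d[0]+s*d[1]).round(1),(-s*d[0]+c*d[1]).round(1))
kp=[("top",t1(80,550)),("side",(228,48))]
g=least_squares(lambda a:np.concatenate([proj(n,T(rack,(-60,140-297*np.cos(a[0]),85+297*np.sin(a[0]))))[0]-uv for n,uv in kp]),[2.0])
print("bar",g.x,g.fun, T(rack,(-60,140-297*np.cos(g.x[0]),85+297*np.sin(g.x[0]))))
rid=[at_z("top",t2(583,275),67)[:2],at_z("top",t2(718,290),67)[:2]]; print("rider",rid)
E
python3 fit.py
python3 - <<'E'
import cv2,numpy as np
a=cv2.imread("pics/top0.png")[195:230,422:467]; b=cv2.imread("pics/side0.png")[275:345,330:380]
k=cv2.imread("pics/side0.png")[35:145,215:265]
A=cv2.resize(a,(450,350),interpolation=cv2.INTER_CUBIC);B=cv2.resize(b,(350,490),interpolation=cv2.INTER_CUBIC)
I=np.zeros((490,800,3),np.uint8);I[:350,:450]=A;I[:,450:]=B;cv2.imwrite("pics/r1.png",I)
E
```

```text
rack [524.40460242 282.55851312  82.41364666] [-0.4  0.8  1.  -0.1 -1.  -0.8 -0.  -0.8  0.3  0.2  0.5  0.3 -0.8 -1.
  0.2 -0.1]
red [510.6 266.3] [509.1 262.3] rack frame -21.2 -2.9
green [557.3 200.7] [558.3 210.3] rack frame -30.3 -82.8
blue [473.1 -37.3] [473.6 -37.3] rack frame -252.0 -203.6
bar [1.79430873] [ 0.90079744  0.57854658 -0.32700726  0.18952603] [[342.17791084 395.51947094 374.61210133]]
rider [array([ 470.74265656, -272.65670727]), array([ 461.99201779, -340.85530592])]
```

View pics/r1.png

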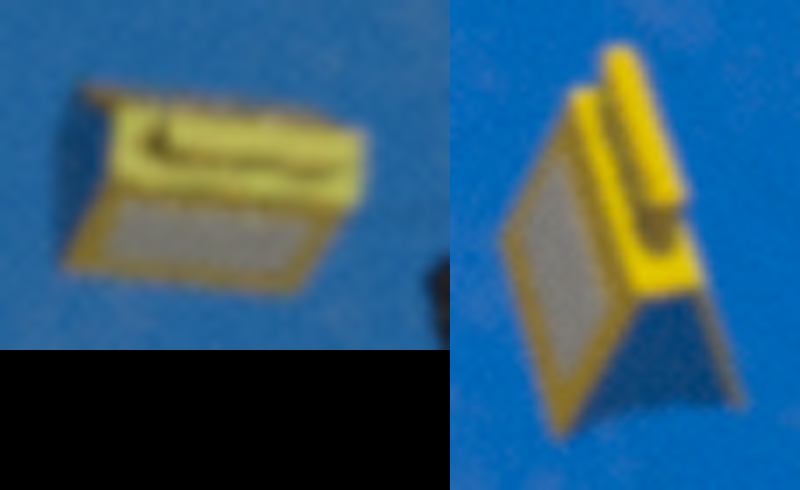

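The rider's crown and feet corners are clear in both crops. I'll refine with cap colour masks and a rider corner fit.

```bash
cat > fit2.py <<'E'
from h import *
def caps(pre,spec,x0s):
    out={}
    for nm,(rad,z0,z1,hue) in spec.items():
        def hull(n,xy):
            a=np.linspace(0,2*np.pi,40); c=np.c_[xy[0]+rad*np.cos(a),xy[1]+rad*np.sin(a)]
            return cv2.convexHull(np.r_[proj(n,np.c_[c,c[:,0]*0+z0]),proj(n,np.c_[c,c[:,0]*0+z1])].astype(np.float32))
        def cen(h): m=cv2.moments(h); return np.array([m["m10"],m["m01"]])/m["m00"]
        obs={}
        for n in("top","side"):
            im=cv2.cvtColor(cv2.imread(f"pics/{n}{pre}.png"),cv2.COLOR_BGR2HSV)
            H=im[...,0].astype(int); m=(abs((H-hue+90)%180-90)<12)&(im[...,1]>130)&(im[...,2]>40)
            w=np.zeros(m.shape,np.uint8); c=cen(hull(n,x0s[nm])); cv2.circle(w,tuple(int(v) for v in c.round()),16 if n=="top" else 14,1,-1)
            ys,xs=np.nonzero(m&(w>0)); obs[n]=(np.array([xs.mean(),ys.mean()]),len(xs),cv2.contourArea(hull(n,x0s[nm])))
        for s in(("top",),("side",),("top","side")):
            r=least_squares(lambda v:np.concatenate([cen(hull(n,v))-obs[n][0] for n in s]),x0s[nm]); out[nm,"".join(s)]=r.x
            print(nm,s,r.x.round(1),r.fun.round(2),[obs[n][1:] for n in s])
    return out
SPEC={"red":(18.5,131,157,0),"green":(27,93,111,83),"blue":(19,122,146,110)}
if __name__=="__main__":
    caps("0",SPEC,{"red":[510,264],"green":[557,204],"blue":[473,-37]})
    ta=lambda *p:crop(p,10,(422,195)); sa=lambda x,y:crop((x-450,y),7,(330,275))
    o=[("top",ta(112,100),(1,35,67.5)),("top",ta(365,130),(1,-35,67.5)),("top",ta(350,210),(-1,-35,67.5)),("top",ta(105,185),(-1,35,67.5)),
     ("top",ta(62,268),(-28.5,35,0)),("top",ta(300,295),(-28.5,-35,0)),("side",sa(575,90),(-1,35,67.5)),("side",sa(632,292),(-1,-35,67.5)),("side",sa(700,290),(1,-35,67.5)),
     ("side",sa(560,437),(-28.5,-35,0)),("side",sa(500,238),(-28.5,35,0)),("side",sa(742,405),(28.5,-35,0))]
    def f(v): return np.concatenate([proj(n,T(v[:3],(P[0]*v[3] if abs(P[0])==1 else P[0],P[1],P[2])))[0]-uv for n,uv,P in o])
    r=least_squares(f,[466,-306,-.13,8],loss="soft_l1"); print("rider",r.x,f(r.x).round(1))
E
python3 fit2.py
```

```text
red ('top',) [512.4 268.2] [-0. -0.] [(197, 183.2276034016395)]
red ('side',) [507.9 257.8] [0.53 0.08] [(127, 146.7269301059423)]
red ('top', 'side') [511.2 268. ] [ 0.05  0.46  0.67 -1.57] [(197, 183.2276034016395), (127, 146.7269301059423)]
green ('top',) [559.7 202.6] [0.01 0.  ] [(279, 325.24290141416714)]
green ('side',) [557.4 204.5] [0.06 0.44] [(229, 218.80795901524834)]
green ('top', 'side') [558.7 203.5] [-0.34  0.36  0.56  0.54] [(279, 325.24290141416714), (229, 218.80795901524834)]
blue ('top',) [483.4 -38.9] [-1.87  0.15] [(435, 181.41294667334296)]
blue ('side',) [472.8 -34. ] [0.1  0.64] [(459, 242.1402087355964)]
blue ('top', 'side') [476.9 -34.7] [-3.41  2.59  1.81  0.51] [(435, 181.41294667334296), (459, 242.1402087355964)]
rider [ 4.66702218e+02 -3.04735715e+02 -1.36646827e-01  1.03446892e+01] [ 0.4  0.2 -0.4  0.2  0.5 -0.5  0.4 -1.  -0.7  0.2 -1.   0.3 -0.6 -0.2
  0.1  0.1  0.9 -1.3 -1.   0.7 -0.1  0.   0.4  0.8]
```

```bash
cat >> h.py <<'E'
RACK=np.array([524.4,282.56,82.41364666-26*np.pi])
BAR=1.794
def rk(x,y,z): return T(RACK,(x,y,z))[0]
def inrack(p):
    p=np.asarray(p,float);d=p[:2]-RACK[:2];s,c=np.sin(RACK[2]),np.cos(RACK[2]);return np.round([c*d[0]+s*d[1],-s*d[0]+c*d[1],p[2]],1)
RT=R.from_euler("z",RACK[2]-np.pi/2)*R.from_euler("x",np.pi)  # tool x=-rack y, y=-rack x, z down
def leg(a,b,rot=RT):
    d=rot.inv().apply(np.asarray(b,float)-a)/10; print("leg cm",d.round(2),"len mm",round(np.linalg.norm(d)*10)); return b
def turn(q,rot=RT): print("turn deg",(R.from_quat(q).inv()*rot).as_rotvec(degrees=True).round(2))
E
python3 - <<'E'
from h import *; from bench import arm
s=arm.read_state(); print(RACK,RT.as_matrix().round(2)); turn(s["ee_rot"]); p=s["position"]
p=leg(p,[200,420,250]); p=leg(p,[380,100,250]); p=leg(p,[473.2,-37.3,190]); leg(p,[473.2,-37.3,116])
E
```

```text
[524.4        282.56         0.73223767] [[ 0.67 -0.74 -0.  ]
 [-0.74 -0.67 -0.  ]
 [ 0.    0.   -1.  ]]
turn deg [ 0.11 -0.04 31.89]
leg cm [15.14 10.06 -1.97] len mm 183
leg cm [35.83  8.01  0.  ] len mm 367
leg cm [16.44  2.25  6.  ] len mm 176
leg cm [-0.  -0.   7.4] len mm 74
```

Request:
drive_tool --deltas '[[[0,0,-0.4],[0,0,8]],[[0,0,-0.4],[0,0,8]],[[0,0,-0.4],[0,0,8]],[[0,0,-0.4],[0,0,7.9]],[[3.03,2.01,-0.1],[0,0,0]],[[3.03,2.01,-0.1],[0,0,0]],[[3.03,2.01,-0.1],[0,0,0]],[[3.03,2.01,-0.1],[0,0,0]],[[3.03,2.01,0],[0,0,0]],[[0,0,0],[0,0,0]]]' --claw 8.5

```text
clock: 1.1
position: [200.4, 416.3, 251.3]
ee_rot: [0.913, -0.408, -0.0, 0.001]
contact_force: [0.3, 0.1, 0.1]
gripper_width: 85.1
grasp_force: 0.0
```

Request:
drive_tool --deltas '[[[4,0.9,0],[0,0,0]],[[4,0.9,0],[0,0,0]],[[4,0.9,0],[0,0,0]],[[4,0.9,0],[0,0,0]],[[4,0.9,0],[0,0,0]],[[4,0.9,0],[0,0,0]],[[4,0.9,0],[0,0,0]],[[4,0.9,0],[0,0,0]],[[4,0.9,0],[0,0,0]],[[0,0,0],[0,0,0]],[[0,0,0],[0,0,0]]]'

```text
clock: 2.2
position: [381.1, 98.0, 251.0]
ee_rot: [0.913, -0.408, -0.0, 0.0]
contact_force: [0.1, -0.1, -0.9]
gripper_width: 84.7
grasp_force: 0.0
```

Run:
```python
from h import *; from bench import arm
s=arm.read_state(); turn(s["ee_rot"]); p=s["position"];print(p,s["clock"],s["gripper_width"])
p=leg(p,[473.2,-37.3,190]); leg(p,[473.2,-37.3,116])
```

```text
turn deg [ 0.03  0.01 -0.16]
[381.12167931  98.04426526 251.01384195] 2.2 84.7361056701167
leg cm [16.22  2.2   6.1 ] len mm 175
leg cm [-0.  -0.   7.4] len mm 74
```

Request:
drive_tool --deltas '[[[4.05,0.55,1.5],[0,0,0]],[[4.05,0.55,1.5],[0,0,0]],[[4.06,0.55,1.5],[0,0,0]],[[4.06,0.55,1.6],[0,0,0]],[[0,0,1],[0,0,0]],[[0,0,2],[0,0,0]],[[0,0,2],[0,0,0]],[[0,0,1.7],[0,0,0]],[[0,0,0.7],[0,0,0]],[[0,0,0],[0,0,0]]]'

```text
clock: 3.2
position: [472.3, -35.5, 115.6]
ee_rot: [0.914, -0.406, -0.001, 0.001]
contact_force: [-0.8, -0.1, -0.1]
gripper_width: 85.0
grasp_force: 0.0
```

Request:
drive_tool --deltas '[[[0,0,0],[0,0,0]],[[0,0,0],[0,0,0]],[[0,0,0],[0,0,0]],[[0,0,0],[0,0,0]],[[0,0,0],[0,0,0]],[[0,0,0],[0,0,0]],[[0,0,0],[0,0,0]],[[0,0,0],[0,0,0]]]' --claw 2.0

```text
clock: 4.0
position: [474.7, -36.2, 117.9]
ee_rot: [0.913, -0.407, 0.002, -0.002]
contact_force: [-0.3, 1.8, 5.5]
gripper_width: 35.6
grasp_force: 57.4
```

Run:
```python
from h import *; from bench import arm,get_image
s=arm.read_state(); p=s["position"];print(p,s["clock"],s["gripper_width"],s["grasp_force"],s["contact_force"],s["wrist_torque"])
I=[]
for n,(x,y) in(("side",(270,140)),("top",(300,160))):
    g=get_image(n)["img"][...,::-1]; cv2.imwrite(f"pics/{n}1.png",g); I.append(cv2.resize(g[y:y+110,x:x+80],None,fx=5,fy=5,interpolation=cv2.INTER_CUBIC))
cv2.imwrite("pics/g1.png",np.hstack(I))
```

```text
[474.68166083 -36.24180759 117.92017408] 4.0 35.55830861869501 57.38408277701183 [-0.33200541  1.77345225  5.46017384] [ 0.71167444 -0.18557839  0.02302784]
```

View pics/g1.png

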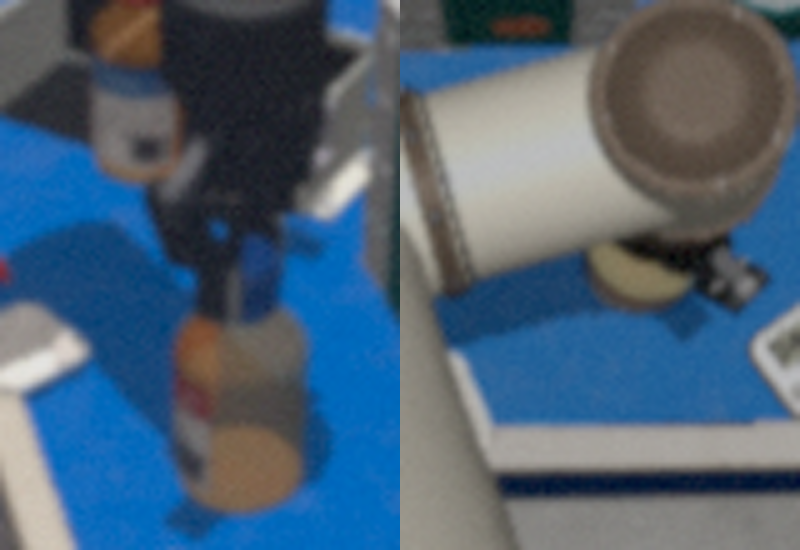

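The side view shows the fingers closed on the blue cap at about (250,270) in the crop, with the bottle upright. The grip force is 57 N.

Request:
drive_tool --deltas '[[[0,0,-1],[0,0,0]],[[0,0,-1.5],[0,0,0]],[[0,0,-1.5],[0,0,0]],[[0,0,-0.5],[0,0,0]],[[0,0,0],[0,0,0]]]'

```text
clock: 4.6
position: [472.5, -36.8, 161.6]
ee_rot: [0.913, -0.407, 0.0, -0.0]
contact_force: [-0.3, 0.7, -3.9]
gripper_width: 35.4
grasp_force: 58.7
```

Run:
```python
from h import *; from bench import arm
s=arm.read_state(); p=s["position"];print(p,inrack(p),s["clock"],s["gripper_width"],s["grasp_force"],s["contact_force"],s["wrist_torque"]);turn(s["ee_rot"])
z=p[2]; p=leg(p,rk(-120,80,z)); p=leg(p,rk(-70,80,z-38)); leg(p,rk(15,80,z-38))
```

```text
[472.54259852 -36.82700199 161.62952624] [-252.1 -202.9  161.6] 4.6 35.37747897943567 58.74984143563779 [-0.27430646  0.71515022 -3.86097044] [ 0.01005329  0.02243281 -0.0176258 ]
turn deg [-0.03  0.01 -0.04]
leg cm [-28.29 -13.21  -0.  ] len mm 312
leg cm [-0.  -5.   3.8] len mm 63
leg cm [ 0.  -8.5 -0. ] len mm 85
```

Request:
drive_tool --deltas '[[[-1.5,-0.7,0],[0,0,0]],[[-3,-1.4,0],[0,0,0]],[[-3,-1.4,0],[0,0,0]],[[-3,-1.4,0],[0,0,0]],[[-3,-1.4,0],[0,0,0]],[[-3,-1.4,0],[0,0,0]],[[-3,-1.4,0],[0,0,0]],[[-3,-1.4,0],[0,0,0]],[[-3,-1.4,0],[0,0,0]],[[-2.8,-1.3,0],[0,0,0]],[[0,0,1],[0,0,0]],[[0,0,0],[0,0,0]]]'

```text
clock: 5.8
position: [380.1, 260.9, 149.0]
ee_rot: [0.914, -0.407, -0.001, 0.003]
contact_force: [-0.5, -0.6, -3.8]
gripper_width: 35.3
grasp_force: 59.3
```

Run:
```python
from h import *; from bench import arm,get_image
s=arm.read_state(); p=s["position"];print(p,inrack(p),s["clock"],s["gripper_width"])
for n in("side","top"): cv2.imwrite(f"pics/{n}2.png",get_image(n)["img"][...,::-1])
a=cv2.imread("pics/side2.png")[110:220,230:350]; b=cv2.imread("pics/top2.png")[150:260,180:240]
# overlay of predicted rack edges
def dr(n,im,o,s):
    for A,B in [((61,120,84),(61,-120,84)),((61,40,62),(-12,40,62)),((61,-40,62),(-12,-40,62)),((64,120,72),(-28,120,72)),((64,-120,72),(-28,-120,72)),((-60,140,104),(-60,140,60)),((-60,-140,104),(-60,-140,60))]:
        q=((proj(n,[rk(*A),rk(*B)])-o+.5)*s-.5).round().astype(int); cv2.line(im,tuple(map(int,q[0])),tuple(map(int,q[1])),(255,0,255),1)
A=cv2.resize(a,None,fx=5,fy=5,interpolation=cv2.INTER_CUBIC); dr("side",A,np.array([230,110]),5)
t=cv2.imread("pics/top0.png")[150:250,180:295]; t=cv2.resize(t,None,fx=5,fy=5,interpolation=cv2.INTER_CUBIC); dr("top",t,np.array([180,150]),5)
cv2.imwrite("pics/o2.png",A); cv2.imwrite("pics/o3.png",t)
```

```text
[380.05024345 260.91779289 149.03432786] [-121.8   80.4  149. ] 5.8 35.327100249017654
```

View pics/o3.png

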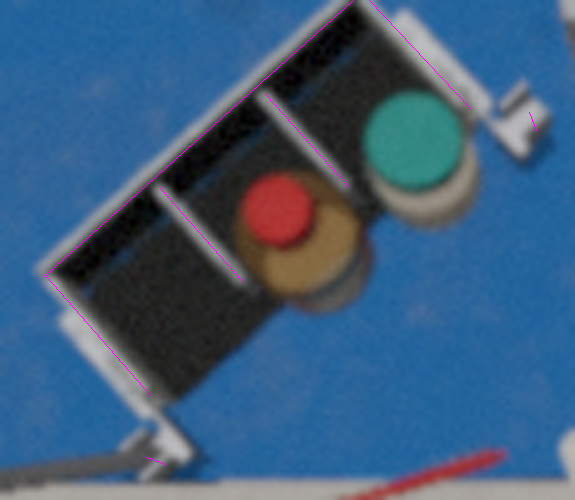

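The overlay matches the rack edges within about 1 mm, so I'll lower and insert, watching the force.

Request:
drive_tool --deltas '[[[0.1,0,1.4],[0,0,0]],[[0,0,1.2],[0,0,0]],[[0,-2,0],[0,0,0]],[[0,-2,0],[0,0,0]],[[0,-1,0],[0,0,0]],[[0,-1,0],[0,0,0]],[[0,-1,0],[0,0,0]],[[0,-1,0],[0,0,0]],[[0,-1,0],[0,0,0]],[[0,0,0],[0,0,0]]]'

```text
clock: 6.9
position: [451.2, 323.3, 126.2]
ee_rot: [0.913, -0.407, 0.001, -0.002]
contact_force: [1.1, -1.0, -4.1]
gripper_width: 35.1
grasp_force: 61.6
```

Request:
drive_tool --deltas '[[[0,-0.8,0],[0,0,0]],[[0,-0.8,0],[0,0,0]],[[0,-0.8,0],[0,0,0]],[[0,-0.8,0],[0,0,0]],[[0,0,0],[0,0,0]]]'

```text
clock: 7.4
position: [474.0, 343.3, 124.5]
ee_rot: [0.913, -0.407, 0.0, 0.0]
contact_force: [-0.2, 0.4, -3.9]
gripper_width: 35.2
grasp_force: 61.7
```

Run:
```python
from h import *; from bench import arm
s=arm.read_state(); p=s["position"];print(p,inrack(p),RT.inv().apply(s["contact_force"]),s["wrist_torque"],s["gripper_width"])
```

```text
[474.00949021 343.32482125 124.49407234] [  3.1  78.9 124.5] [-0.40655919 -0.14440306  3.9321967 ] [ 0.00299627  0.04247866 -0.02112478] 35.20112271911023
```

Request:
drive_tool --deltas '[[[0,-0.9,0.2],[0,0,0]],[[0,-0.7,0.3],[0,0,0]],[[0,0,0.2],[0,0,0]],[[0,-0.2,0],[0,0,0]],[[0,-0.3,0],[0,0,0]],[[0,0,0],[0,0,0]]]'

```text
clock: 8.0
position: [488.8, 356.6, 118.8]
ee_rot: [0.913, -0.407, 0.0, 0.0]
contact_force: [-1.4, -1.3, 2.6]
gripper_width: 35.2
grasp_force: 62.7
```

Request:
drive_tool --deltas '[[[0,-0.2,0],[0,0,0]],[[0,-0.2,0],[0,0,0]],[[0,0,0],[0,0,0]]]'

```text
clock: 8.3
position: [492.0, 359.5, 118.7]
ee_rot: [0.913, -0.407, 0.0, 0.0]
contact_force: [-2.0, -1.8, 4.7]
gripper_width: 34.8
grasp_force: 63.1
```

Run:
```python
from h import *; from bench import arm
s=arm.read_state(); p=s["position"];print(p,inrack(p),RT.inv().apply(s["contact_force"]),s["wrist_torque"],s["gripper_width"])
```

```text
[491.98749239 359.49348746 118.72587422] [ 27.3  78.9 118.7] [ 0.0298801   2.67146267 -4.67886396] [-0.73818804  0.78852122  0.01793562] 34.75822954382429
```

Request:
drive_tool --deltas '[[[0,-0.2,0],[0,0,0]],[[0,-0.1,0],[0,0,0]],[[0,0,0],[0,0,0]]]'

```text
clock: 8.6
position: [494.0, 361.3, 118.7]
ee_rot: [0.913, -0.407, 0.0, 0.0]
contact_force: [-2.9, -1.9, 5.2]
gripper_width: 35.3
grasp_force: 63.2
```

```bash
cat > st.py <<'E'
from h import *; from bench import arm
s=arm.read_state(); p=s["position"];print(s["clock"],p.round(1),inrack(p),"F tool",RT.inv().apply(s["contact_force"]).round(1),s["wrist_torque"].round(2),round(s["gripper_width"],1))
E
python3 st.py
```

```text
8.6 [494.  361.3 118.7] [ 30.   78.8 118.7] F tool [-0.5  3.4 -5.2] [-0.92  1.   -0.06] 35.3
```

Request:
drive_tool --deltas '[[[0,-0.15,0],[0,0,0]],[[0,-0.15,0],[0,0,0]],[[0,0,0],[0,0,0]]]'

```text
clock: 8.9
position: [494.9, 361.8, 118.8]
ee_rot: [0.913, -0.407, -0.001, 0.003]
contact_force: [-6.4, -4.9, 9.2]
gripper_width: 35.2
grasp_force: 64.2
```

```bash
python3 st.py
```

```text
8.9 [494.9 361.8 118.8] [ 31.   78.7 118.8] F tool [-0.6  8.  -9.2] [-1.69  2.24 -0.06] 35.2
```

Request:
drive_tool --deltas '[[[0,-0.1,0],[0,0,0]],[[0,-0.1,0],[0,0,0]],[[0,0,0],[0,0,0]]]'

```text
clock: 9.2
position: [495.4, 362.0, 118.9]
ee_rot: [0.913, -0.407, -0.001, 0.004]
contact_force: [-9.6, -6.6, 11.6]
gripper_width: 35.1
grasp_force: 64.8
```

Request:
drive_tool --deltas '[[[0,0,0],[0,0,0]],[[0,0,0],[0,0,0]],[[0,0,0],[0,0,0]],[[0,0,0],[0,0,0]]]' --claw 6.0

```text
clock: 9.6
position: [498.1, 365.3, 118.1]
ee_rot: [0.913, -0.407, 0.0, -0.0]
contact_force: [-0.1, -0.4, -0.2]
gripper_width: 59.9
grasp_force: 0.0
```

Request:
drive_tool --deltas '[[[0,0,-1],[0,0,0]],[[0,0,-2],[0,0,0]],[[0,0,-3],[0,0,0]],[[0,0,-3],[0,0,0]],[[0,0,0],[0,0,0]],[[0,0,0],[0,0,0]]]'

```text
clock: 10.2
position: [498.0, 365.3, 209.8]
ee_rot: [0.913, -0.407, 0.0, -0.002]
contact_force: [0.0, 0.4, -0.5]
gripper_width: 60.2
grasp_force: 0.0
```

```bash
python3 st.py
python3 - <<'E'
from h import *; from bench import arm
p=arm.read_state()["position"]
p=leg(p,[511.5,267,195]); p=leg(p,[511.5,267,127]); leg(p,rk(30,-2,127))
E
```

```text
10.2 [498.  365.3 209.8] [ 35.7  79.2 209.8] F tool [-0.3 -0.2  0.5] [-0.01  0.04  0.04] 60.2
leg cm [8.21 5.57 1.48] len mm 100
leg cm [-0.  -0.   6.8] len mm 68
leg cm [-0.09 -5.   -0.  ] len mm 50
```

Request:
drive_tool --deltas '[[[2.7,1.85,0],[0,0,0]],[[2.7,1.85,0],[0,0,0]],[[2.8,1.87,0],[0,0,0]],[[0,0,1.5],[0,0,0]],[[0,0,2.5],[0,0,0]],[[0,0,2.5],[0,0,0]],[[0,0,1.2],[0,0,0]],[[0,0,0.5],[0,0,0]],[[0,0,0],[0,0,0]]]' --claw 7.5

```text
clock: 11.1
position: [511.1, 266.6, 125.8]
ee_rot: [0.913, -0.407, -0.0, 0.001]
contact_force: [-0.1, 0.1, 0.1]
gripper_width: 74.9
grasp_force: 0.0
```

Request:
drive_tool --deltas '[[[0,0,0],[0,0,0]],[[0,0,0],[0,0,0]],[[0,0,0],[0,0,0]],[[0,0,0],[0,0,0]],[[0,0,0],[0,0,0]],[[0,0,0],[0,0,0]]]' --claw 2.0

```text
clock: 11.7
position: [511.9, 267.1, 127.7]
ee_rot: [0.913, -0.407, 0.001, -0.001]
contact_force: [0.7, -0.4, 5.5]
gripper_width: 35.3
grasp_force: 60.5
```

```bash
python3 st.py
```

```text
11.7 [511.9 267.1 127.7] [-19.6  -3.2 127.7] F tool [ 0.7 -0.2 -5.5] [-0.06  0.06  0.01] 35.3
```

Request:
drive_tool --deltas '[[[0,0,-0.3],[0,0,0]],[[-0.1,-0.7,0],[0,0,0]],[[-0.1,-1,0],[0,0,0]],[[0,-1,0],[0,0,0]],[[0,-1,0],[0,0,0]],[[0,-0.8,0],[0,0,0]],[[0,-0.4,0],[0,0,0]],[[0,0,0],[0,0,0]]]'

```text
clock: 12.5
position: [546.5, 301.1, 128.8]
ee_rot: [0.913, -0.407, -0.0, 0.0]
contact_force: [0.1, -0.5, -3.4]
gripper_width: 35.5
grasp_force: 59.7
```

```bash
python3 st.py
```

```text
12.5 [546.5 301.1 128.8] [ 28.8  -0.9 128.8] F tool [0.4 0.3 3.4] [ 0.04  0.02 -0.03] 35.5
```

Request:
drive_tool --deltas '[[[0,0,0.2],[0,0,0]],[[0,-0.2,0],[0,0,0]],[[0,-0.2,0],[0,0,0]],[[0,-0.1,0],[0,0,0]],[[0,0,0],[0,0,0]]]'

```text
clock: 13.0
position: [548.4, 302.3, 128.0]
ee_rot: [0.913, -0.407, -0.001, 0.003]
contact_force: [-4.6, -4.3, 4.7]
gripper_width: 35.2
grasp_force: 60.1
```

```bash
python3 st.py
```

```text
13.0 [548.4 302.3 128. ] [ 31.1  -1.4 128. ] F tool [ 0.1  6.3 -4.7] [-1.57  1.82  0.01] 35.2
```

Request:
drive_tool --deltas '[[[0,-0.1,0],[0,0,0]],[[0,-0.15,0],[0,0,0]],[[0,0,0],[0,0,0]]]'

```text
clock: 13.3
position: [548.8, 302.5, 128.1]
ee_rot: [0.913, -0.407, -0.002, 0.005]
contact_force: [-8.1, -6.5, 8.2]
gripper_width: 35.0
grasp_force: 60.7
```

Request:
drive_tool --deltas '[[[0,0,0],[0,0,0]],[[0,0,0],[0,0,0]],[[0,0,0],[0,0,0]],[[0,0,0],[0,0,0]]]' --claw 6.0

```text
clock: 13.7
position: [552.5, 306.6, 127.7]
ee_rot: [0.913, -0.407, 0.0, -0.001]
contact_force: [-0.0, -0.2, -0.9]
gripper_width: 60.2
grasp_force: 0.0
```

Request:
drive_tool --deltas '[[[0,0,-1],[0,0,0]],[[0,0,-2],[0,0,0]],[[0,0,-3],[0,0,0]],[[0,0,-2],[0,0,0]],[[0,0,0],[0,0,0]]]'

```text
clock: 14.2
position: [553.8, 307.3, 212.1]
ee_rot: [0.914, -0.407, 0.002, -0.004]
contact_force: [0.2, 0.2, -0.6]
gripper_width: 59.9
grasp_force: 0.0
```

```bash
python3 st.py
python3 - <<'E'
from h import *; from bench import arm
p=arm.read_state()["position"]
p=leg(p,[558.8,203.5,170]); p=leg(p,[558.8,203.5,90]); leg(p,rk(33,-81,91)); print(inrack([558.8,203.5,90]))
E
```

```text
14.2 [553.8 307.3 212.1] [ 38.4  -1.3 212.1] F tool [-0.  -0.3  0.6] [0.01 0.   0.03] 59.9
leg cm [8.05 6.56 4.21] len mm 112
leg cm [-0. -0.  8.] len mm 80
leg cm [-0.08 -6.03 -0.1 ] len mm 60
[-27.3 -81.8  90. ]
```

Request:
drive_tool --deltas '[[[2.7,2.1,0],[0,0,0]],[[2.7,2.1,0.5],[0,0,0]],[[2.7,2.2,1.5],[0,0,0]],[[0,0,2.2],[0,0,0]],[[0,0,0.5],[0,0,0]],[[0,0,0],[0,0,0]],[[0,0,0],[0,0,0]]]' --claw 8.5

```text
clock: 14.9
position: [558.9, 203.8, 160.9]
ee_rot: [0.914, -0.407, 0.0, -0.0]
contact_force: [0.3, 0.6, 0.5]
gripper_width: 85.2
grasp_force: 0.0
```

```bash
python3 st.py
python3 - <<'E'
from h import *; from bench import arm
p=arm.read_state()["position"]
p=leg(p,[558.8,203.5,90])
E
```

```text
14.9 [558.9 203.8 160.9] [-27.  -81.7 160.9] F tool [-0.2 -0.6 -0.5] [-0.06 -0.03  0.  ] 85.2
leg cm [0.01 0.02 7.09] len mm 71
```

Request:
drive_tool --deltas '[[[0,0,2],[0,0,0]],[[0,0,2],[0,0,0]],[[0,0,1.7],[0,0,0]],[[0,0,1],[0,0,0]],[[0,0,0.4],[0,0,0]],[[0,0,0],[0,0,0]]]'

```text
clock: 15.5
position: [558.7, 203.3, 89.5]
ee_rot: [0.914, -0.407, 0.0, -0.0]
contact_force: [-0.3, 0.6, 0.3]
gripper_width: 84.9
grasp_force: 0.0
```

Request:
drive_tool --deltas '[[[0,0,0],[0,0,0]],[[0,0,0],[0,0,0]],[[0,0,0],[0,0,0]],[[0,0,0],[0,0,0]],[[0,0,0],[0,0,0]]]' --claw 3.5

```text
clock: 16.0
position: [558.9, 203.0, 91.0]
ee_rot: [0.913, -0.407, 0.001, -0.001]
contact_force: [-0.7, -0.9, 5.0]
gripper_width: 50.5
grasp_force: 62.0
```

```bash
python3 st.py
```

```text
16.0 [558.9 203.   91. ] [-27.5 -82.3  91. ] F tool [ 0.2  1.1 -5. ] [-0.21  0.5   0.02] 50.5
```

Request:
drive_tool --deltas '[[[0,0,-0.3],[0,0,0]],[[-0.1,-0.8,0],[0,0,0]],[[0,-1,0],[0,0,0]],[[0,-1,0],[0,0,0]],[[0,-1,0],[0,0,0]],[[0,-1,0],[0,0,0]],[[0,-0.8,0],[0,0,0]],[[0,-0.3,0],[0,0,0]],[[0,0,0.15],[0,0,0]],[[0,0,0],[0,0,0]]]'

```text
clock: 17.0
position: [601.8, 243.2, 91.1]
ee_rot: [0.913, -0.407, 0.0, -0.0]
contact_force: [-0.1, 0.8, -1.2]
gripper_width: 50.7
grasp_force: 62.8
```

```bash
python3 st.py
```

```text
17.0 [601.8 243.2  91.1] [ 31.2 -81.   91.1] F tool [-0.6 -0.5  1.2] [ 0.17 -0.21  0.03] 50.7
```

Request:
drive_tool --deltas '[[[0,-0.15,0.1],[0,0,0]],[[0,-0.15,0],[0,0,0]],[[0,-0.15,0],[0,0,0]],[[0,0,0],[0,0,0]]]'

```text
clock: 17.4
position: [604.0, 244.8, 91.1]
ee_rot: [0.913, -0.407, -0.0, 0.002]
contact_force: [-4.9, -3.1, 6.0]
gripper_width: 50.4
grasp_force: 63.7
```

```bash
python3 st.py
```

```text
17.4 [604.  244.8  91.1] [ 34.  -81.3  91.1] F tool [-1.   5.7 -6. ] [-1.    1.31  0.06] 50.4
```

Request:
drive_tool --deltas '[[[0,-0.1,0],[0,0,0]],[[0,-0.1,0],[0,0,0]],[[0,0,0],[0,0,0]]]'

```text
clock: 17.7
position: [604.4, 245.1, 91.2]
ee_rot: [0.913, -0.407, -0.001, 0.003]
contact_force: [-5.7, -4.2, 8.3]
gripper_width: 50.6
grasp_force: 63.9
```

Request:
drive_tool --deltas '[[[0,0,0],[0,0,0]],[[0,0,0],[0,0,0]],[[0,0,0],[0,0,0]],[[0,0,-0.5],[0,0,0]],[[0,0,-1.5],[0,0,0]],[[0,0,-3],[0,0,0]],[[0,0,-4],[0,0,0]],[[0,0,-4],[0,0,0]],[[0,0,-4],[0,0,0]],[[0,0,-4],[0,0,0]],[[0,0,-2.5],[0,0,0]],[[0,0,0],[0,0,0]]]' --claw 7.0

```text
clock: 18.9
position: [608.1, 248.1, 330.8]
ee_rot: [0.913, -0.407, 0.003, -0.004]
contact_force: [-0.4, 0.7, -0.2]
gripper_width: 69.5
grasp_force: 0.0
```

```bash
python3 st.py
python3 - <<'E'
from h import *; from bench import arm
p=arm.read_state()["position"]; turn(arm.read_state()["ee_rot"])
p=leg(p,rk(-160,-60,335));p=leg(p,rk(-160,255,335)); leg(p,rk(-57,255,335))
th=1.57;q=np.array([157,335.])
for th in np.r_[np.arange(1.45,-.01,-.1),0,-.02]:
    c=np.array([140-250*np.cos(th)+6*np.sin(th)+11,85+250*np.sin(th)+6*np.cos(th)]); print(round(th,2),c.round(1),"tool cm",[round(-(c-q)[0]/10,2),0,round(-(c-q)[1]/10,2)]); q=c
E
```

```text
18.9 [608.1 248.1 330.8] [ 39.2 -81.6 330.8] F tool [-0.8 -0.2  0.2] [ 0.    0.04 -0.06] 69.5
turn deg [-0.61 -0.16  0.02]
leg cm [-2.16 19.92 -0.42] len mm 200
leg cm [-31.5   0.    0. ] len mm 315
leg cm [ -0.  -10.3  -0. ] len mm 103
1.45 [126.8 333.9] tool cm [np.float64(3.02), 0, np.float64(0.11)]
1.35 [102.1 330.2] tool cm [np.float64(2.47), 0, np.float64(0.37)]
1.25 [ 77.9 324.1] tool cm [np.float64(2.42), 0, np.float64(0.61)]
1.15 [ 54.4 315.6] tool cm [np.float64(2.35), 0, np.float64(0.85)]
1.05 [ 31.8 304.8] tool cm [np.float64(2.25), 0, np.float64(1.08)]
0.95 [ 10.5 291.8] tool cm [np.float64(2.14), 0, np.float64(1.3)]
0.85 [ -9.5 276.8] tool cm [np.float64(1.99), 0, np.float64(1.51)]
0.75 [-27.8 259.8] tool cm [np.float64(1.83), 0, np.float64(1.7)]
0.65 [-44.4 241.1] tool cm [np.float64(1.66), 0, np.float64(1.87)]
0.55 [-59.  220.8] tool cm [np.float64(1.46), 0, np.float64(2.03)]
0.45 [-71.5 199.1] tool cm [np.float64(1.25), 0, np.float64(2.16)]
0.35 [-81.8 176.4] tool cm [np.float64(1.03), 0, np.float64(2.28)]
0.25 [-89.7 152.7] tool cm [np.float64(0.8), 0, np.float64(2.37)]
0.15 [-95.3 128.3] tool cm [np.float64(0.56), 0, np.float64(2.44)]
0.05 [-98.4 103.5] tool cm [np.float64(0.31), 0, np.float64(2.48)]
0.0 [-99.  91.] tool cm [np.float64(0.06), 0, np.float64(1.25)]
-0.02 [-99.1  86. ] tool cm [np.float64(0.01), 0, np.float64(0.5)]
```

Request:
drive_tool --deltas '[[[-0.3,3.3,0],[0,0,0]],[[-0.3,3.3,0],[0,0,0]],[[-0.4,3.3,0],[0,0,0]],[[-0.4,3.3,0],[0,0,0]],[[-0.4,3.3,0],[0,0,0]],[[-0.4,3.3,0],[0,0,0]],[[-3.5,0,0],[0,0,0]],[[-3.5,0,0],[0,0,0]],[[-3.5,0,0],[0,0,0]],[[-3.5,0,0],[0,0,0]],[[-3.5,0,0],[0,0,0]],[[0,0,0],[0,0,0]]]' --claw 0

```text
clock: 20.1
position: [325.4, 263.4, 324.4]
ee_rot: [0.914, -0.405, -0.0, -0.0]
contact_force: [-0.7, 0.4, -0.1]
gripper_width: -0.0
grasp_force: 0.0
```

Request:
drive_tool --deltas '[[[-3.5,0,0],[0,0,0]],[[-3.5,0,0],[0,0,0]],[[-3.5,0,0],[0,0,0]],[[-3.5,0,0],[0,0,0]],[[0,-2,0],[0,0,0]],[[0,-3,0],[0,0,0]],[[0,-3,0],[0,0,0]],[[0,-2.2,0],[0,0,0]],[[0,0,0],[0,0,0]],[[0,0,0],[0,0,0]]]'

```text
clock: 21.1
position: [310.0, 433.3, 323.8]
ee_rot: [0.913, -0.408, -0.0, 0.001]
contact_force: [0.3, -0.3, -0.5]
gripper_width: 0.3
grasp_force: 0.0
```

```bash
python3 st.py;  python3 - <<'E'
from h import *; from bench import arm
p=arm.read_state()["position"]; turn(arm.read_state()["ee_rot"]); print(arm.read_state()["joints"].round(2))
leg(p,rk(-57,157,335))
E
```

```text
21.1 [310.  433.3 323.8] [-58.7 255.5 323.8] F tool [ 0.4 -0.   0.5] [-0.04 -0.01 -0.04] 0.3
turn deg [ 0.12 -0.05 -0.06]
[ 1.25  0.17 -0.05 -0.   -1.34 -0.52]
leg cm [ 9.85 -0.17 -1.12] len mm 99
```

Request:
drive_tool --deltas '[[[0.5,-0.2,-1.1],[0,0,0]],[[1,0,0],[0,0,0]],[[1.3,0,0],[0,0,0]],[[1.5,0,0],[0,0,0]],[[1.5,0,0],[0,0,0]],[[0,0,0],[0,0,0]]]'

```text
clock: 21.7
position: [351.1, 390.2, 335.9]
ee_rot: [0.913, -0.408, 0.0, 0.0]
contact_force: [0.2, -0.4, 0.0]
gripper_width: 0.2
grasp_force: 0.0
```

```bash
python3 st.py
```

```text
21.7 [351.1 390.2 335.9] [-56.9 195.9 335.9] F tool [ 0.5  0.1 -0. ] [ 0.02 -0.   -0.01] 0.2
```

Run:
```python
from h import *; from bench import arm,get_image
I=[]
for n,(x,y) in(("side",(205,20)),("top",(140,170))):
    g=get_image(n)["img"][...,::-1]; cv2.imwrite(f"pics/{n}3.png",g); I.append(cv2.resize(g[y:y+120,x:x+80],None,fx=5,fy=5,interpolation=cv2.INTER_CUBIC))
cv2.imwrite("pics/b1.png",np.hstack(I))
for th in(1.0,1.3,1.5,1.6,1.794,1.9): print(th,[proj(n,rk(-57,140-297*np.cos(th),85+297*np.sin(th)))[0].round(0) for n in("side","top")])
```

```text
1.0 [array([295.,  75.]), array([237., 183.])]
1.3 [array([270.,  57.]), array([206., 204.])]
1.5 [array([252.,  50.]), array([184., 222.])]
1.6 [array([244.,  48.]), array([174., 231.])]
1.794 [array([228.,  48.]), array([156., 249.])]
1.9 [array([221.,  50.]), array([147., 259.])]
```

View pics/b1.png

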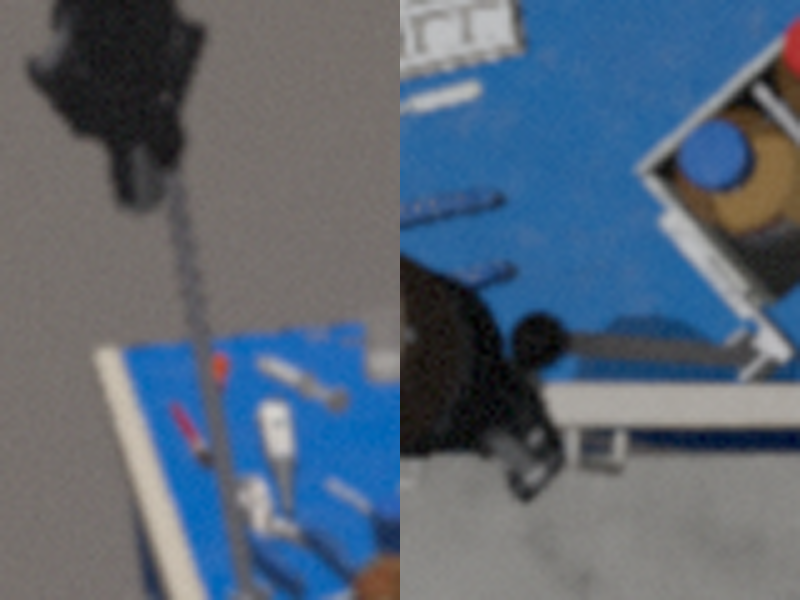

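The bar has moved: the knob is at top (168,238), about 1.66 rad, with the finger behind it. Blue stands in its bay. I'll follow the arc.

Request:
drive_tool --deltas '[[[1.5,0,0],[0,0,0]],[[2.4,0,0.1],[0,0,0]],[[1.5,0,0.05],[0,0,0]],[[1.5,0,0.05],[0,0,0]],[[1.25,0,0.2],[0,0,0]],[[1.25,0,0.2],[0,0,0]],[[1.2,0,0.3],[0,0,0]],[[1.2,0,0.3],[0,0,0]],[[2.35,0,0.85],[0,0,0]],[[2.25,0,1.1],[0,0,0]],[[0,0,0],[0,0,0]]]'

```text
clock: 22.9
position: [460.2, 267.8, 302.4]
ee_rot: [0.913, -0.408, -0.001, 0.002]
contact_force: [0.1, 0.3, -0.6]
gripper_width: 0.4
grasp_force: 0.0
```

```bash
python3 st.py
```

```text
22.9 [460.2 267.8 302.4] [-57.5  31.9 302.4] F tool [-0.2 -0.3  0.6] [-0.    0.02  0.01] 0.4
```

Request:
drive_tool --deltas '[[[2.14,0,1.1],[0,0,0]],[[2,0,1.5],[0,0,0]],[[1.83,0,1.7],[0,0,0]],[[1.66,0,1.87],[0,0,0]],[[1.46,0,2.03],[0,0,0]],[[1.25,0,2.16],[0,0,0]],[[1.03,0,2.28],[0,0,0]],[[0.8,0,2.37],[0,0,0]],[[0.56,0,2.44],[0,0,0]],[[0,0,0],[0,0,0]]]'

```text
clock: 23.9
position: [543.0, 174.1, 126.5]
ee_rot: [0.913, -0.408, -0.002, 0.003]
contact_force: [0.1, -0.4, -0.5]
gripper_width: -0.1
grasp_force: 0.0
```

```bash
python3 st.py
```

```text
23.9 [543.  174.1 126.5] [-58.7 -93.1 126.5] F tool [0.4 0.2 0.5] [-0.02  0.05 -0.01] -0.1
```

Request:
drive_tool --deltas '[[[0.3,0,1.2],[0,0,0]],[[0.1,0,1.1],[0,0,0]],[[0,0,0.7],[0,0,0]],[[0,0,0.4],[0,0,0]],[[0,0,0],[0,0,0]]]'

```text
clock: 24.4
position: [547.1, 172.5, 95.4]
ee_rot: [0.913, -0.407, -0.0, 0.0]
contact_force: [0.1, 0.6, 0.4]
gripper_width: -0.3
grasp_force: 0.0
```

Request:
drive_tool --deltas '[[[0,0,0.2],[0,0,0]],[[0,0,0.2],[0,0,0]],[[0,0,0],[0,0,0]]]'

```text
clock: 24.7
position: [547.4, 172.5, 91.8]
ee_rot: [0.913, -0.407, 0.0, -0.0]
contact_force: [0.3, 0.0, -0.2]
gripper_width: -0.4
grasp_force: 0.0
```

```bash
python3 st.py
```

```text
24.7 [547.4 172.5  91.8] [-56.5 -97.2  91.8] F tool [ 0.2 -0.3  0.2] [ 0.01 -0.    0.02] -0.4
```

Request:
drive_tool --deltas '[[[0,0,0.2],[0,0,0]],[[0,0,0.2],[0,0,0]]]'

```text
clock: 24.9
position: [547.8, 172.6, 90.5]
ee_rot: [0.914, -0.407, 0.001, -0.0]
contact_force: [-8.1, -0.2, 22.1]
gripper_width: -0.1
grasp_force: 10.9
```

Request:
drive_tool --deltas '[[[0,0,0.2],[0,0,0]],[[0,0,0.1],[0,0,0]]]'

```text
clock: 25.1
position: [547.9, 172.7, 90.2]
ee_rot: [0.914, -0.406, 0.001, -0.0]
contact_force: [-11.9, -0.9, 31.9]
gripper_width: -0.3
grasp_force: 15.5
```

```bash
python3 st.py
```

```text
25.1 [547.9 172.7  90.2] [-56.  -97.5  90.2] F tool [ -7.2   9.5 -31.9] [-0.21  3.55  0.01] -0.3
```

```bash
cat >> h.py <<'E'
RID=np.array([466.7,-304.7,-.1366])
RTR=R.from_euler("z",RID[2]-np.pi/2)*R.from_euler("x",np.pi)
E
python3 - <<'E'
from h import *; from bench import arm
s=arm.read_state();p=s["position"]+[0,0,120]; turn(s["ee_rot"]); turn(RT.as_quat(),RTR)
p=leg(p,[460,80,210]); p=leg(p,[466.7,-304.7,190]); leg(p,[466.7,-304.7,72],RTR)
print(proj("top",[(466.7,-304.7,95)]))
E
```

```text
turn deg [-0.09 -0.12  0.13]
turn deg [ 0.   -0.   49.78]
leg cm [ 1.01 12.73  0.02] len mm 128
leg cm [29.06 25.22  2.  ] len mm 385
leg cm [ 0.  -0.  11.8] len mm 118
[[447.46902837 208.38515312]]
```

Request:
drive_tool --deltas '[[[0,0,-0.5],[0,0,0]],[[0,0,-1.5],[0,0,0]],[[0,0,-3],[0,0,0]],[[0,0,-4],[0,0,0]],[[0,0,-3],[0,0,0]],[[0,0,0],[0,0,0]]]'

```text
clock: 25.7
position: [550.0, 173.6, 210.2]
ee_rot: [0.914, -0.407, 0.004, -0.004]
contact_force: [0.8, 0.1, 0.5]
gripper_width: 0.2
grasp_force: 0.0
```

Now I'll look at the bar numerically while moving to the rider.

Request:
drive_tool --deltas '[[[0.3,3.2,0],[0,0,0]],[[0.3,3.2,0],[0,0,0]],[[0.2,3.2,0],[0,0,0]],[[0.2,3.2,0],[0,0,0]],[[2.9,2.5,0.2],[0,0,0]],[[2.9,2.5,0.2],[0,0,0]],[[2.9,2.5,0.2],[0,0,0]],[[2.9,2.5,0.2],[0,0,0]],[[2.9,2.5,0.2],[0,0,0]],[[2.9,2.5,0.2],[0,0,0]],[[2.9,2.5,0.2],[0,0,0]],[[2.9,2.5,0.2],[0,0,0]]]' --claw 6.0

```text
clock: 26.9
position: [464.7, -228.3, 188.0]
ee_rot: [0.913, -0.407, -0.0, -0.0]
contact_force: [1.3, 0.6, 1.0]
gripper_width: 60.0
grasp_force: 0.0
```

Request:
drive_tool --deltas '[[[2.9,2.5,0.2],[0,0,0]],[[2.9,2.5,0.2],[0,0,0]],[[0,0,0],[0,0,8.3]],[[0,0,0],[0,0,8.3]],[[0,0,0],[0,0,8.3]],[[0,0,0],[0,0,8.3]],[[0,0,0],[0,0,8.3]],[[0,0,0],[0,0,8.3]],[[0,0,0],[0,0,0]]]'

```text
clock: 27.8
position: [466.4, -303.2, 183.9]
ee_rot: [-0.657, 0.754, 0.001, -0.0]
contact_force: [0.5, 0.1, 0.1]
gripper_width: 59.6
grasp_force: 0.0
```

Run:
```python
from h import *; from bench import arm,get_image
s=arm.read_state(); turn(s["ee_rot"],RTR); leg(s["position"],[466.7,-304.7,72],RTR); print(s["position"],s["clock"])
for n in("side","top"): cv2.imwrite(f"pics/{n}4.png",get_image(n)["img"][...,::-1])
# knob check: dark blob near predicted level position
for n in("side","top"):
    im=cv2.imread(f"pics/{n}4.png"); g=im.max(2)
    q=proj(n,rk(-57,140-297,85))[0]; x,y=q.astype(int)
    w=g[y-9:y+10,x-9:x+10]; print(n,q.round(1)); ys,xs=np.nonzero(w<60); print(len(xs),(xs.mean()+x-9,ys.mean()+y-9) if len(xs) else None)
import fit2
fit2.caps("4",{k:fit2.SPEC[k] for k in("red","green","blue")},{"red":list(rk(31,-1,0)[:2]),"green":list(rk(33,-81,0)[:2]),"blue":list(rk(31,79,0)[:2])})
```

```text
turn deg [ 0.08  0.03 -0.02]
leg cm [ 0.15 -0.05 11.19] len mm 112
[ 466.4149505  -303.18495798  183.94589984] 27.8
side [336.9 168.9]
32 (np.float64(336.59375), np.float64(168.6875))
top [289.8 168.8]
40 (np.float64(289.075), np.float64(168.825))
red ('top',) [545.1 300.4] [-0.  0.] [(177, 184.39603802992497)]
red ('side',) [545.3 305.1] [ 0. -0.] [(111, 136.18985194980633)]
red ('top', 'side') [544.9 301.1] [-0.28  0.09  0.25  0.55] [(177, 184.39603802992497), (111, 136.18985194980633)]
green ('top',) [603.2 243.2] [0. 0.] [(266, 322.3434317964129)]
green ('side',) [600.7 244.1] [ 0.   -0.02] [(167, 199.66104234335944)]
green ('top', 'side') [602.1 244.3] [-0.4   0.41  0.39 -0.11] [(266, 322.3434317964129), (167, 199.66104234335944)]
blue ('top',) [503.2 373.3] [ 0. -0.] [(301, 189.73139109672047)]
blue ('side',) [486.  387.3] [-0.03  0.15] [(284, 125.7111984018702)]
blue ('top', 'side') [496.2 374.3] [-0.44  2.57  3.9   1.41] [(301, 189.73139109672047), (284, 125.7111984018702)]
```

Request:
drive_tool --deltas '[[[0.1,0,3],[0,0,0]],[[0,0,3],[0,0,0]],[[0,0,3],[0,0,0]],[[0,0,1.5],[0,0,0]],[[0,0,0.6],[0,0,0]],[[0,0,0],[0,0,0]]]' --claw 4.5

```text
clock: 28.5
position: [466.4, -304.3, 73.1]
ee_rot: [-0.658, 0.753, 0.001, -0.0]
contact_force: [-0.1, 0.2, 0.9]
gripper_width: 45.3
grasp_force: 0.0
```

Request:
drive_tool --deltas '[[[0,0,0],[0,0,0]],[[0,0,0],[0,0,0]],[[0,0,0],[0,0,0]],[[0,0,0],[0,0,0]],[[0,0,0],[0,0,0]]]' --claw 0

```text
clock: 29.0
position: [467.5, -304.7, 74.9]
ee_rot: [-0.657, 0.754, -0.001, 0.0]
contact_force: [-0.2, -0.5, 4.5]
gripper_width: 8.2
grasp_force: 61.3
```

Run:
```python
from h import *; from bench import arm,get_image
s=arm.read_state(); turn(s["ee_rot"],RTR); print(s["position"],s["clock"],s["gripper_width"],s["grasp_force"],s["contact_force"])
g=get_image("side")["img"][...,::-1]; cv2.imwrite("pics/side5.png",g)
# yellow mask centroid shift vs before
for f in("side4","side5"):
    h=cv2.cvtColor(cv2.imread(f"pics/{f}.png"),cv2.COLOR_BGR2HSV)[275:345,330:385]; m=(abs(h[...,0].astype(int)-26)<7)&(h[...,1]>150); ys,xs=np.nonzero(m); print(len(xs),xs.mean()+330,ys.mean()+275,xs.max()+330,ys.max()+275)
```

```text
turn deg [-0.12 -0.04  0.01]
[ 467.45670698 -304.65522246   74.90588455] 29.0 8.213102836907792 61.28058671951294 [-0.2384167  -0.50111116  4.51844349]
424 354.57783018867923 303.62735849056605 365 333
282 356.14539007092196 308.6595744680851 365 334
```

Run:
```python
from h import *; from bench import arm
im=cv2.imread("pics/top4.png"); hs=cv2.cvtColor(cv2.resize(im,None,fx=1,fy=1),cv2.COLOR_BGR2HSV)[...,1].astype(np.float32)
xs=np.arange(-90,-20,1.)
for y in(100,70,50,20,-10,-40,-60,-90,-115):
    q=proj("top",[rk(x,y,85) for x in xs]).astype(np.float32); v=cv2.remap(hs,q[:,:1],q[:,1:],cv2.INTER_LINEAR).ravel()
    w=np.clip(150-v,0,None); print(y,round(float((w*xs).sum()/max(w.sum(),1)),1),xs[v.argmin()],v[::5].round())
p=arm.read_state()["position"]
p=leg(p,[467,-305,200],RTR);p=leg(p,[430,60,200],RTR);p=leg(p,rk(-57,79,190),RTR)
```

```text
100 -41.9 -57.0 [188. 182. 171. 178. 175. 111.  14.   7.  77. 156.  31.  23.  22.  27.]
70 -43.8 -57.0 [175. 173. 169. 173. 182. 126.  21.   8.  79. 161.  36.  31.  28.  84.]
50 -41.9 -57.0 [176. 171. 174. 174. 164. 111.  10.   8.  80. 141.  49.  28.  28.  13.]
20 -41.5 -29.0 [187. 193. 192. 196. 194. 127.  11.   9.  82. 149.  39.  27.   9.  30.]
-10 -41.5 -38.0 [194. 195. 198. 204. 205. 135.  19.   9.  73. 163.  44.  14.  15.  33.]
-40 -40.6 -26.0 [178. 174. 183. 191. 202. 144.  25.   6.  71. 169.  63.  18.  13.   5.]
-60 -41.2 -57.0 [184. 179. 171. 173. 188. 127.  17.  10.  88. 181.  50.  20.  15.  21.]
-90 -41.7 -57.0 [191. 188. 188. 199. 183. 133.  17.   9.  86. 171.  47.   8.  22.  41.]
-115 -41.0 -21.0 [201. 200. 197. 188. 177. 124.  21.   7.  55. 153.  60.  14.  12.   6.]
leg cm [  0.04   0.04 -12.51] len mm 125
leg cm [-35.66   8.64   0.  ] len mm 367
leg cm [-24.08   3.39   1.  ] len mm 243
```

Request:
drive_tool --deltas '[[[0,0,-1],[0,0,0]],[[0,0,-3],[0,0,0]],[[0,0,-4],[0,0,0]],[[0,0,-4],[0,0,0]],[[-1.8,0.4,-0.5],[0,0,0]],[[-3.6,0.85,0],[0,0,0]],[[-3.6,0.85,0],[0,0,0]],[[-3.6,0.85,0],[0,0,0]],[[-3.6,0.85,0],[0,0,0]],[[-3.6,0.85,0],[0,0,0]],[[-3.6,0.85,0],[0,0,0]],[[-3.6,0.85,0],[0,0,0]]]'

```text
clock: 30.25
position: [439.7, -26.9, 198.9]
ee_rot: [-0.657, 0.754, 0.0, -0.0]
contact_force: [0.4, 0.4, -0.7]
gripper_width: 8.6
grasp_force: 60.6
```

Request:
drive_tool --deltas '[[[-3.6,0.85,0],[0,0,0]],[[-3.6,0.85,0],[0,0,0]],[[-1.5,0.4,0],[0,0,0]],[[0,0,0],[0,0,-8.3]],[[0,0,0],[0,0,-8.3]],[[0,0,0],[0,0,-8.3]],[[0,0,0],[0,0,-8.3]],[[0,0,0],[0,0,-8.3]],[[0,0,0],[0,0,-8.3]],[[0,0,0],[0,0,0]],[[0,0,0],[0,0,0]]]'

```text
clock: 31.35
position: [431.4, 60.7, 198.8]
ee_rot: [0.913, -0.409, -0.0, 0.0]
contact_force: [-0.5, 0.1, -0.5]
gripper_width: 8.5
grasp_force: 60.5
```

```bash
python3 st.py
python3 - <<'E'
from h import *; from bench import arm
s=arm.read_state();p=s["position"]; turn(s["ee_rot"]); p=leg(p,rk(-57,79,200)); leg(p,rk(-57,79,103.5))
E
```

```text
31.35 [431.4  60.7 198.8] [-217.5 -102.8  198.8] F tool [-0.4  0.2  0.5] [ 0.03  0.08 -0.02] 8.5
turn deg [ 0.02  0.02 -0.18]
leg cm [-18.18 -16.05  -0.12] len mm 243
leg cm [-0.   -0.    9.65] len mm 96
```

Request:
drive_tool --deltas '[[[-1.3,-1.15,0],[0,0,0]],[[-2.6,-2.3,0],[0,0,0]],[[-2.6,-2.3,0],[0,0,0]],[[-2.6,-2.3,0],[0,0,0]],[[-2.6,-2.3,0],[0,0,0]],[[-2.6,-2.3,0],[0,0,0]],[[-2.6,-2.3,0],[0,0,0]],[[-1.28,-1.1,0],[0,0,-0.2]],[[0,0,2],[0,0,0]],[[0,0,0],[0,0,0]],[[0,0,0],[0,0,0]]]'

```text
clock: 32.45
position: [429.4, 302.6, 178.7]
ee_rot: [0.914, -0.406, -0.0, 0.001]
contact_force: [-0.1, -0.6, -0.5]
gripper_width: 8.5
grasp_force: 60.5
```

```bash
python3 st.py
python3 - <<'E'
from h import *; from bench import arm
s=arm.read_state();p=s["position"]; turn(s["ee_rot"]); leg(p,rk(-57,79,103.5))
E
```

```text
32.45 [429.4 302.6 178.7] [-57.2  78.4 178.7] F tool [0.4 0.4 0.5] [ 0.02  0.03 -0.05] 8.5
turn deg [ 0.09 -0.03  0.13]
leg cm [-0.06 -0.02  7.52] len mm 75
```

Request:
drive_tool --deltas '[[[-0.05,0,1],[0,0,0.1]],[[0,0,2],[0,0,0]],[[0,0,1.5],[0,0,0]],[[0,0,1],[0,0,0]],[[0,0,0.8],[0,0,0]],[[0,0,0.5],[0,0,0]],[[0,0,0.3],[0,0,0]],[[0,0,0],[0,0,0]]]'

```text
clock: 33.25
position: [429.3, 303.7, 107.8]
ee_rot: [0.914, -0.406, 0.0, -0.0]
contact_force: [0.0, -0.6, -1.3]
gripper_width: 8.5
grasp_force: 60.6
```

```bash
python3 st.py
```

```text
33.25 [429.3 303.7 107.8] [-56.6  79.3 107.8] F tool [0.5 0.3 1.3] [ 0.04 -0.01  0.04] 8.5
```

Request:
drive_tool --deltas '[[[0,0,0.2],[0,0,0]],[[0,0,0.1],[0,0,0]],[[0,0,0.1],[0,0,0]],[[0,0,0],[0,0,0]]]'

```text
clock: 33.65
position: [429.2, 303.7, 103.8]
ee_rot: [0.914, -0.406, -0.0, -0.0]
contact_force: [-0.9, 0.3, -0.5]
gripper_width: 8.5
grasp_force: 60.6
```

```bash
python3 st.py
```

```text
33.65 [429.2 303.7 103.8] [-56.6  79.4 103.8] F tool [-0.8  0.4  0.5] [ 0.03 -0.    0.  ] 8.5
```

Request:
drive_tool --deltas '[[[0,0,0.1],[0,0,0]],[[0,0,0],[0,0,0]]]'

```text
clock: 33.85
position: [429.4, 303.8, 103.5]
ee_rot: [0.914, -0.406, 0.0, -0.0]
contact_force: [-1.4, 0.3, 3.3]
gripper_width: 8.7
grasp_force: 61.2
```

Request:
drive_tool --deltas '[[[0,0,0.1],[0,0,0]],[[0,0,0],[0,0,0]]]'

```text
clock: 34.05
position: [429.4, 303.8, 103.4]
ee_rot: [0.914, -0.406, 0.0, -0.0]
contact_force: [-3.4, -1.6, 9.5]
gripper_width: 8.8
grasp_force: 62.1
```

```bash
python3 st.py
```

```text
34.05 [429.4 303.8 103.4] [-56.4  79.3 103.4] F tool [-1.1  3.6 -9.5] [-0.46  1.08 -0.02] 8.8
```

Request:
drive_tool --deltas '[[[0,0,-0.1],[0,0,0]],[[0,0,0],[0,0,0]]]'

```text
clock: 34.25
position: [429.4, 303.8, 103.4]
ee_rot: [0.914, -0.406, 0.0, -0.0]
contact_force: [-1.5, -0.2, 4.7]
gripper_width: 8.5
grasp_force: 61.3
```

Request:
drive_tool --deltas '[[[0,0,0],[0,0,0]],[[0,0,0],[0,0,0]],[[0,0,0],[0,0,0]],[[0,0,0],[0,0,0]],[[0,0,-0.5],[0,0,0]],[[0,0,-1],[0,0,0]],[[0,0,-2],[0,0,0]],[[0,0,-3],[0,0,0]],[[0,0,-4],[0,0,0]],[[0,2,-3],[0,0,0]],[[0,4,0],[0,0,0]],[[2,4,0],[0,0,0]]]' --claw 4.5

```text
clock: 35.45
position: [367.7, 222.3, 239.6]
ee_rot: [0.914, -0.405, 0.0, -0.002]
contact_force: [1.0, -0.3, 0.7]
gripper_width: 44.9
grasp_force: 0.0
```

Request:
drive_tool --deltas '[[[4,1,0],[0,0,0]],[[4,1,0],[0,0,0]],[[4,1,0],[0,0,0]],[[4,1,0],[0,0,0]],[[4,1,0],[0,0,0]],[[4,0,0],[0,0,0]],[[0,0,0],[0,0,0]]]'

```text
clock: 36.15
position: [494.2, 7.3, 238.4]
ee_rot: [0.913, -0.409, 0.001, -0.0]
contact_force: [-1.5, 0.5, -0.5]
gripper_width: 44.7
grasp_force: 0.0
```

```bash
python3 st.py
python3 - <<'E'
from h import *; from bench import get_image
I=[]
for n,(x,y) in(("side",(255,90)),("top",(195,145))):
    g=get_image(n)["img"][...,::-1]; cv2.imwrite(f"pics/{n}6.png",g); I.append(cv2.resize(g[y:y+110,x:x+100],None,fx=4,fy=5,interpolation=cv2.INTER_CUBIC))
cv2.imwrite("pics/f.png",np.hstack(I))
E
```

```text
36.15 [494.2   7.3 238.4] [-206.5 -184.5  238.4] F tool [-1.4  0.8  0.5] [ 0.01  0.04 -0.01] 44.7
```

View pics/f.png

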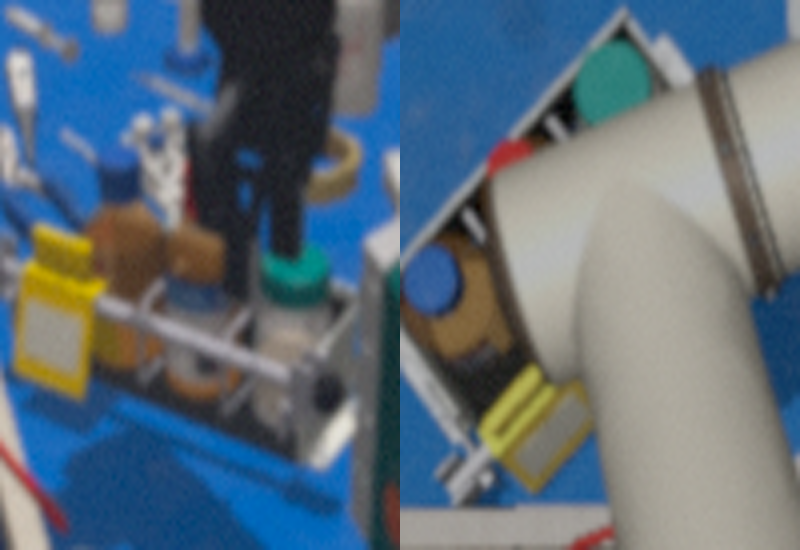

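The rider sits astride the lowered bar at side crop (60,300), in front of the blue bottle. The bar's end is in the keeper at (310,385), and the bottles stand in a row.

```bash
python3 -c "
from bench import arm; print(arm.job_done())"
```

```text
the job is handed in; nothing more can be done
None
```

I handed the job in at about 36 s on the robot's clock: the three bottles are back against the backboard, the bar is down in its keeper, and the yellow rider hangs astride it in front of the blue-capped bottle. The beaker and timer were not touched.

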